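Hold the spring clip gaping over the card edge

ROBOT

A 7-joint arm with a two-finger parallel gripper is mounted at the origin on the work surface; the furniture and walls round the work are solid. World frame = base frame: x ahead of the robot, y to its left, z up, the work surface at z = 0. Lengths are in m, angles in rad, forces in N, time in s.
With the tool pointing down it reaches from about 0.425 to 0.925 m from the base axis. Payload 6.8 kg.
Tool frame: the origin (TCP) lies at the very end of the fingers, on their centre line; the grasp point (between the pads) lies 19 mm behind it; z points along the fingers, y is the line along which they close (so a half turn about z gives the same grasp; the last joint's range is limited). The gripper opens to 85 mm and grips with 20 to 120 N. Pads are 22 mm wide; open, the fingers measure 114 mm over their backs; the gripper's body (76 mm by 85 mm) begins 54 mm behind the grasp point. The pads swing forward as they close: fully open they stand 13 mm farther back than shut.
Start: joints at [-1.39, 0.477, 0.022, 1.555, -0.011, 1.109, -0.083], TCP at [0.192, 0.647, 0.231] pointing down, gripper open.
Joint ranges: [-2.96, 2.96], [-0.34, 2.1], [-1.41, 1.46], [0.24, 2.44], [-1.37, 4.51], [0.17, 1.92], [-2.96, 2.96]. Speed limits (rad/s): [2.39, 2.39, 3.14, 3.14, 3.14, 3.14, 3.14].

INTERFACE

Orientations are given as a unit quaternion [w, x, y, z].
In Python, from station import bot gives the robot as it stands.
- The arm moves only by the tool apply_moves, never from a script. Its argument "deltas" is a list of rows, each a list of 3 entries, a list of its own where there are three numbers: the closure, from 0 (fully open) to 1 (shut), then the shift along the tool's x, y, z in units of 0.2 m (1.0 is 0.2 m), then the turn about the tool's z in units of 2 pi rad (1.0 is 2 pi rad). A call has 1 to 12 rows; each row is the pose to reach, as a shift and turn from the pose commanded when the call began, along the tool's axes at that moment, turning the shorter way round; what a row does not reach only later rows make up. A row lasts 1/10 s, in which the tool goes at most 50 mm and 8.59 degrees, less where a joint would pass 70% of its speed; a pose out of reach is approached as far as the arm can. A call with a number of a shift or a turn outside -1 to 1 is refused whole. A call with a gripper value outside its range is refused whole. The fingers move at their own pace and stop on an object; "squeeze" is the grip in N (left out, the last holds). Time passes only in rows, so rows that repeat a pose let the fingers close. It gives the time, the measured TCP pose, the force, the opening and the grip force at its end, in the units of the state.
- bot.get_obs(): the state, without advancing time (a new reading comes with each control period).
- bot.read_camera(name): name is "side" or "top"; returns a dict with "color" (384x512x3 uint8, red, green, blue), "intrinsics" (3x3 intrinsics, pixels), "k1" (the pictures are not rectified: a ray, as slopes to the right and down, at radius r is drawn at 1 + k1 r^2 times it, then the intrinsics apply), "pose" (4x4, takes a point from camera to world coordinates). Camera axes: x right, y down, z forward; pixel columns grow to the right and rows downward; lengths in m; the calibration is good to about 2 mm. A picture is of the moment at which its call begins. There is no depth.
- bot.hand_in(): hands the job in; it is judged then, once.
Trained networks look in a picture, given as the dict that the camera call returned (one of the last four; its "shot" number tells which), for a name from the list of things; names that differ only in an ending like _2 or _b are one class to them, and where a whole thing is asked for, a point or a joint stands for the part that bears it (a point fixed in the world has none). Each returns a list of dicts, best first, with "confidence" (0 to 1); they miss things now and then, are a little off and sometimes report something else, mostly with a low value. They report only what shows in the picture. A call takes as long as a camera call. They do not tell look-alikes from the thing itself.
- bot.look_for(picture, target): "point" ([x, y, z] in m, in world coordinates, good to about 4 mm: the middle of the surface that is visible of it).
The state is a dict: "t": time; "q": joint angles; "joint_vel": joint speeds; "joint_torque": joint torques, N m; "eef_pos": TCP position; "tool_rot": TCP orientation; "contact_force": force on the tool from outside, world axes, zero at the start; "torque": the same for the moment, N m; "gripper_width": opening from 0.0 (shut) to 1.0 (fully open); "grasp_force": force on a finger pad.
Only numpy, scipy, OpenCV 4.12 (cv2) and the standard library are available. Lean on these libraries where they do the work, as an engineer would, in place of code of your own. Each camera call takes 0.05 s, during which the arm holds its last target. There are 200 camera calls.

TASK

Squeeze the orange spring clip open, lift it off the fin of its grey dock and lower it, spread open, between the two posts of the blue stand until its jaws straddle the top edge of the card, one on each side, about 15 mm down over it and midway between the posts. Finish while still holding it there, gaping and touching neither card nor posts, so that a colleague can slip a label in: do not let it bite and do not let go. Do not knock the stand, and leave the blue-lidded pot, the white-capped vial and the small brown vial where they are.

Things in the scene. Friction and masses are not known exactly. Their poses are not given: they have to be found in the camera images.
- clip: Orange spring clip like a wide clothes-peg, 36 mm wide (its y), 80 mm tall, 65 g. Origin: centre of its steel pivot; jaw tips 36 mm below, handle tops 40 (spread: 44) mm above. Starts upright, shut on the dock's fin, tips resting on the block, y along the fin. Origin's frame rides on one half: its z leans 0.24 rad about y when spread; y stays level. A half turn about z is as good.
- clip_b (a joint): Opening in rad: 0 shut on the fin (jaws 4 mm apart), -0.06 shut on nothing, 0.48 full spread (a stop; tips 21 mm apart). To open, squeeze the flat handles together along the clip's x, 32 mm above the pivot: 44 mm over their outer faces on the fin, 28 mm and parallel at full spread. The spring takes 5 N to start, 8 N fully spread; grip with 20 to 40 N.
- jaw_a (a point): Lower tip of one jaw, mid-width, on its inner face; 36 mm below the pivot.
- jaw_b (a point): Lower tip of the other jaw, mid-width, on its inner face; 36 mm below the pivot.
- dock: Grey parking block, fixed, 70 x 110 x 30 mm, with an upright steel fin 4 mm thick (x), 90 mm long (y), rising 18 mm above the block's top to 48 mm. Origin: centre of its underside. The clip is pulled straight up off the fin.
- stand: Fixed card stand: blue base 70 x 130 x 16 mm, two aluminium posts 16 x 14 mm, 110 mm tall, 76 mm apart in the clear along y; between them an upright cream card 3 mm thick (x), top edge 90 mm above the worktop (posts rise 20 mm above it). Origin: centre of its underside. Dock and stand stand either side of a black case; a window wall rises 0.6 m ahead of the robot, so cross within 0.45 m of its base.
- card_edge (a point): Middle of the card's top edge, 90 mm up, midway between the posts. x: across the card's thickness, y: along the edge, z: up.
- pot: Bystander: clear sample pot with a blue lid, 51 x 51 x 59 mm; origin at the centre of its underside.
- white_vial: Bystander: small clear vial with a white cap, 20 x 20 x 50 mm; origin at the centre of its underside.
- amber_vial: Bystander: small brown vial with a black cap, 22 x 22 x 50 mm; origin at the centre of its underside.
Mind the look-alikes: they are no part of the job. Of the things shaped like the clip, the orange one is meant.

How it is judged:
On the way:
1. the clip is squeezed open and lifted at least 30 mm off its dock (value of joint clip_b above 0.2 rad and height (world z) of clip above 0.096 m and contact force between clip and dock below 0.1 N), for 0.2 s.
At the end, for the whole second after the job is handed in: Fingers hold the clip (over 2 N), spread over 0.3 rad and still; a jaw on each side of the card, tips 4 mm or more from its mid-plane and 6 mm or more below the edge; pivot within 14 mm of midway between the posts, yaw within 0.2 rad of the edge; touching neither stand, card nor dock (value of joint clip_b above 0.3 rad and ((x of jaw_a in the frame of card_edge above 0.004 m and x of jaw_b in the frame of card_edge below -0.004 m) or (x of jaw_b in the frame of card_edge above 0.004 m and x of jaw_a in the frame of card_edge below -0.004 m)) and z of each of jaw_a, jaw_b in the frame of card_edge below -0.006 m and y of clip in the frame of card_edge between -0.014 and 0.014 m and angle between the y axis of clip and the y axis of card_edge, either way round below 0.2 rad and contact force between clip and stand below 0.3 N and contact force between clip and dock below 0.1 N and contact force between the fingers and clip above 2 N and linear speed of clip below 0.03 m/s); the arm keeps its last pose, push and grip.
It fails at once if the clip or the robot knocks the stand or its card (over 12 N) (contact force between any of clip, the arm, the fingers and stand above 12 N).
It fails at once if the pot is moved by more than 20 mm (distance of pot from where it was at the start of the episode above 0.02 m).
It fails at once if the white-capped vial is moved by more than 20 mm (distance of white_vial from where it was at the start of the episode above 0.02 m).
It fails at once if the brown vial is moved by more than 20 mm (distance of amber_vial from where it was at the start of the episode above 0.02 m).
It also fails if it takes over 53 s, if anything falls off the work surface, if the arm or the gripper's body presses on something with over 40 N, if the wrist force passes 120 N, or if a joint passes its speed limit or range.

## Working session

There is one attempt and no reset: what is moved stays moved. The work goes in short steps, Python scripts to look and compute and a tool call to move; the robot and the scene stay as the last step left them, time stands still between calls to the robot, and variables do not carry over. Pictures are saved under pics/ and viewed, at most 10 in all, crops included, and the job is handed in when it is done.

Besides the shell and the picture viewer there is one more tool, called as name(argument=value, ...), one argument or row to a line, values as JSON. apply_moves: Moves the arm, as the interface text tells. Its arguments: {"type":"object","properties":{"deltas":{"type":"array","items":{"type":"array"}},"squeeze":{"type":"number"}},"required":["deltas"]}

```bash
mkdir -p pics; ls; cat > h.py <<'E'
from station import bot
import numpy as np, cv2
from scipy.spatial.transform import Rotation as R
def ray(p,u,v):
    K=np.array(p["intrinsics"]);d=np.array([(u-K[0,2])/K[0,0],(v-K[1,2])/K[1,1]]);s=d.copy()
    for _ in range(20): s=d/(1+p["k1"]*(s@s))
    T=np.array(p["pose"]);return T[:3,3],T[:3,:3]@np.r_[s,1]
def atz(p,u,v,z):
    o,d=ray(p,u,v);return o+d*(z-o[2])/d[2]
def proj(p,X):
    T=np.array(p["pose"]);c=T[:3,:3].T@(np.array(X)-T[:3,3]);s=c[:2]/c[2];s=s*(1+p["k1"]*(s@s));K=np.array(p["intrinsics"])
    return K[0,0]*s[0]+K[0,2],K[1,1]*s[1]+K[1,2]
def save(p,n,box=None,f=1):
    im=p["color"][:,:,::-1]
    if box: im=im[box[1]:box[3],box[0]:box[2]]
    cv2.imwrite("pics/"+n,cv2.resize(im,None,fx=f,fy=f,interpolation=cv2.INTER_CUBIC))
E
python3 - <<'E'
from h import *
o=bot.get_obs();print({k:np.round(o[k],3) for k in o})
for c in("top","side"):
    p=bot.read_camera(c);save(p,c+"0.png",f=1.5);print(c,np.round(p["pose"],3).tolist(),p["intrinsics"],p["k1"])
    for t in("clip","dock","stand","pot","white_vial","amber_vial"):
        print(t,[(np.round(d["point"],3).tolist(),round(d["confidence"],2)) for d in bot.look_for(p,t)])
E
```

```text
pics
{'t': np.float64(0.0), 'q': array([-1.39 ,  0.478,  0.022,  1.556, -0.011,  1.109, -0.083]), 'joint_vel': array([ 0.002,  0.001,  0.   ,  0.001,  0.002, -0.   , -0.   ]), 'joint_torque': array([ 0.0000e+00, -5.9645e+01,  1.6080e+00, -2.8120e+01,  1.2000e-02,
        9.0000e-03, -0.0000e+00]), 'eef_pos': array([0.192, 0.646, 0.23 ]), 'tool_rot': array([-0.   ,  0.144,  0.99 , -0.001]), 'contact_force': array([ 0.414, -0.044,  0.248]), 'torque': array([ 0.038, -0.029,  0.031]), 'grasp_force': np.float64(0.0), 'gripper_width': np.float64(0.998)}
top [[0.005, -0.979, 0.203, 0.157], [-1.0, -0.006, -0.002, -0.015], [0.003, -0.203, -0.979, 1.185], [0.0, 0.0, 0.0, 1.0]] [[374.33961197   0.         259.24041292]
 [  0.         374.33961197 190.33625976]
 [  0.           0.           1.        ]] -0.05534881025865501
clip [([0.45, 0.156, 0.044], 0.71), ([0.395, 0.309, 0.076], 0.61), ([0.374, 0.206, 0.058], 0.52), ([0.383, 0.309, 0.079], 0.51), ([0.367, 0.2, 0.043], 0.45)]
dock [([0.391, 0.31, 0.032], 0.85)]
stand [([0.507, -0.363, 0.016], 0.91)]
pot [([0.275, 0.338, 0.057], 0.59)]
white_vial []
amber_vial [([0.406, -0.39, 0.042], 0.59), ([0.391, 0.311, 0.037], 0.34)]
side [[0.835, -0.251, 0.49, -0.196], [-0.55, -0.36, 0.753, -0.917], [-0.013, -0.899, -0.439, 0.586], [0.0, 0.0, 0.0, 1.0]] [[400.27605559   0.         256.69574021]
 [  0.         400.27605559 188.47744077]
 [  0.           0.           1.        ]] -0.041570302465964645
clip [([0.469, 0.16, 0.063], 0.64), ([0.446, 0.149, 0.065], 0.61), ([0.383, 0.298, 0.075], 0.6), ([0.361, 0.204, 0.059], 0.52), ([0.389, 0.3, 0.072], 0.45)]
dock [([0.368, 0.316, 0.027], 0.5)]
stand [([0.509, -0.37, 0.036], 0.98), ([0.268, 0.324, 0.039], 0.61)]
pot [([0.269, 0.323, 0.038], 0.57)]
white_vial []
amber_vial [([0.401, -0.405, 0.03], 0.49)]
```

View pics/top0.png

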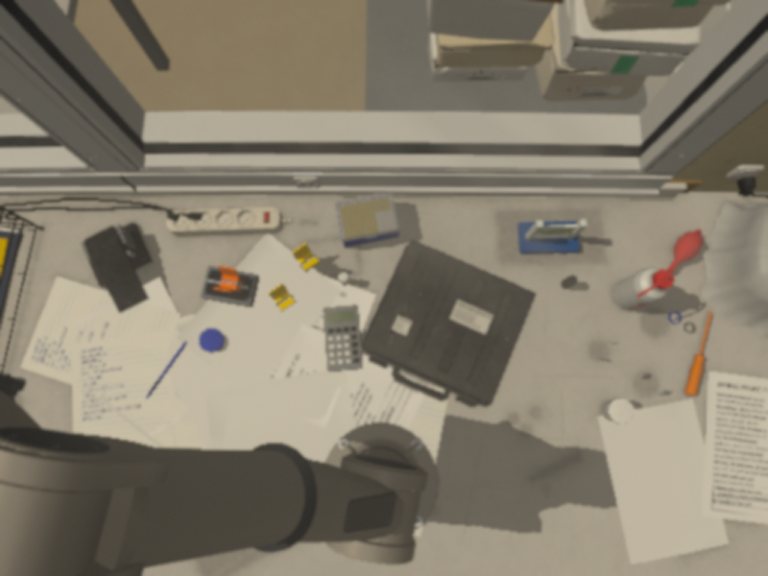

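View pics/side0.png

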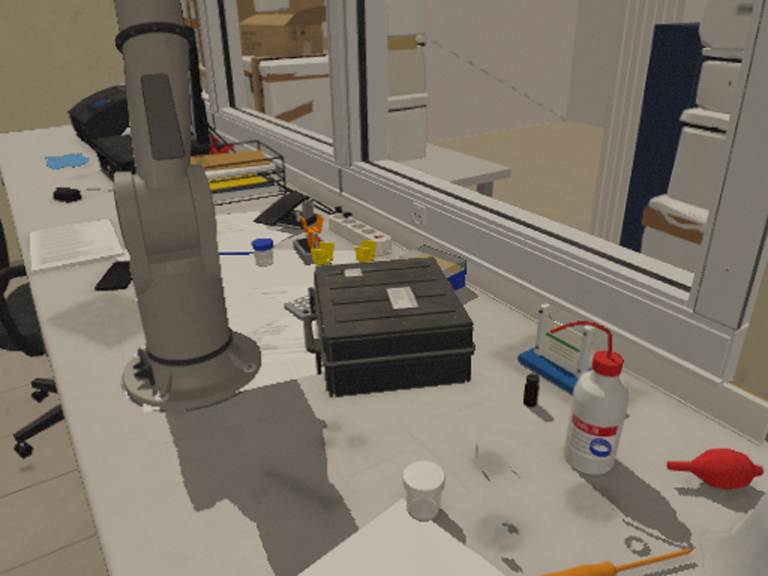

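The top view shows the orange clip on its dock at about (230,285) in the 1.5x picture, i.e. y≈0.31, and the stand at (550,237). Yellow look-alikes are at (283,297) and (305,257), the pot at (211,340), and the white vial at (343,277). The side view shows the stand at (560,345) with the amber vial in front of it at (531,390), plus the case in the middle. Next I measure the yaws from close crops.

```bash
python3 - <<'E'
from h import *
p=bot.read_camera("top");im=p["color"]
a=im[170:212,128:178,::-1];b=im[136:178,335:405,::-1]
A=cv2.resize(a,(476,400),interpolation=cv2.INTER_CUBIC);B=cv2.resize(b,None,fx=8,fy=8,interpolation=cv2.INTER_CUBIC)
s=bot.read_camera("side");c=s["color"][130:180,190:260,::-1];d=s["color"][195:270,335:425,::-1]
C=cv2.resize(c,(400,286),interpolation=cv2.INTER_CUBIC);D=cv2.resize(d,(400,333),interpolation=cv2.INTER_CUBIC)
W=np.zeros((600,800,3),np.uint8)
def put(x,y,i,w,h): W[y:y+h,x:x+w]=cv2.resize(i,(w,h),interpolation=cv2.INTER_CUBIC)
put(0,0,a,350,294);put(360,0,b,420,252);put(0,300,c,400,286);put(410,260,d,390,325)
cv2.imwrite("pics/mix.png",W)
# blue base & orange
hsv=cv2.cvtColor(im,cv2.COLOR_RGB2HSV)
def pts(m,box,z):
    mm=np.zeros_like(m);mm[box[1]:box[3],box[0]:box[2]]=m[box[1]:box[3],box[0]:box[2]]
    n,l,st,ce=cv2.connectedComponentsWithStats(mm);k=1+np.argmax(st[1:,4])
    v,u=np.nonzero(l==k);X=np.array([atz(p,x,y,z)[:2] for x,y in zip(u,v)],np.float32)
    r=cv2.minAreaRect(X);print(st[k],np.round(X.mean(0),3),np.round(r[0],3),np.round(r[1],3),round(r[2],1))
pts(cv2.inRange(hsv,(100,100,30),(125,255,255)),(335,136,405,178),.016)
pts(cv2.inRange(hsv,(3,150,80),(16,255,255)),(128,170,178,212),.1)
pts(cv2.inRange(im,(0,0,0),(105,105,105)),(128,170,178,212),.03)
E
```

```text
[371 160  14   7  70] [ 0.49  -0.408] [ 0.492 -0.404] [0.02  0.044] 0.5
[147 178  12  10  87] [0.403 0.301] [0.404 0.301] [0.039 0.024] 80.8
[136 183  36  20 348] [0.385 0.304] [0.394 0.316] [0.107 0.059] 80.1
```

View pics/mix.png

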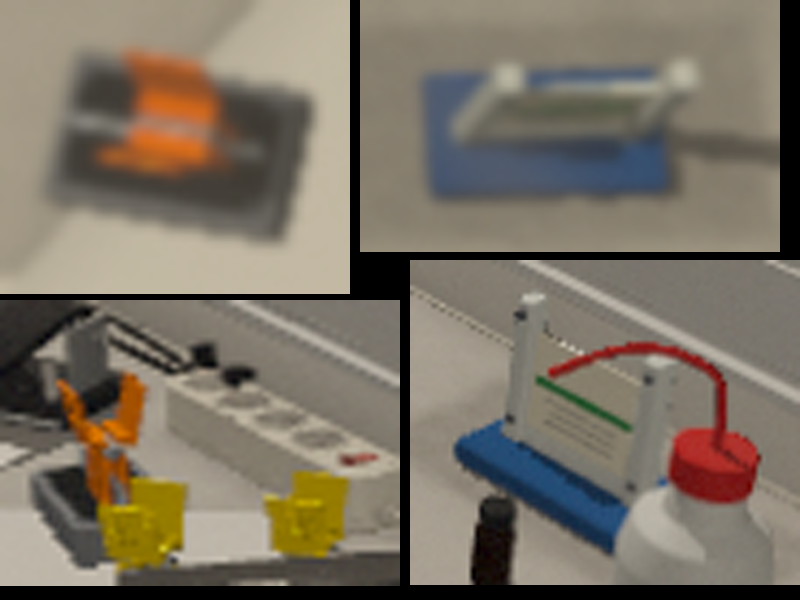

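The crops show the fin running from pixel (138,187.6) to (165.4,191.7) in the top view. The stand's post tops are at (359.7,148.5) and (388.8,148.5), and the lower edge of its base runs from (347,168.8) to (386.7,167.7). I turn these into poses.

```bash
python3 - <<'E'
from h import *
p=bot.read_camera("top")
def seg(n,a,b,z):
    A=atz(p,*a,z);B=atz(p,*b,z);d=A-B;print(n,np.round(A,3),np.round(B,3),"mid",np.round((A+B)/2,3),"len",round(np.hypot(*d[:2]),3),"yaw of y",round(np.degrees(np.arctan2(-d[0],d[1])),1))
seg("fin",(138,187.6),(165.4,191.7),.048)
seg("posts",(359.7,148.5),(388.8,148.5),.11)
seg("base front",(347,168.8),(386.7,167.7),.016)
seg("base left",(345.8,148),(347,168.8),.016)
seg("handle top far",(128+125/7,170+53/7),(128+208/7,170+62/7),.106)
seg("handle top near",(128+97/7,170+160/7),(128+205/7,170+160/7),.106)
E
```

```text
fin [0.399 0.36  0.048] [0.386 0.274 0.048] mid [0.393 0.317 0.048] len 0.088 yaw of y -8.2
posts [ 0.51  -0.321  0.11 ] [ 0.511 -0.41   0.11 ] mid [ 0.511 -0.365  0.11 ] len 0.089 yaw of y 0.6
base front [ 0.472 -0.302  0.016] [ 0.476 -0.433  0.016] mid [ 0.474 -0.368  0.016] len 0.131 yaw of y 2.1
base left [ 0.542 -0.302  0.016] [ 0.472 -0.302  0.016] mid [ 0.507 -0.302  0.016] len 0.071 yaw of y -89.4
handle top far [0.417 0.32  0.106] [0.413 0.284 0.106] mid [0.415 0.302 0.106] len 0.036 yaw of y -6.0
handle top near [0.371 0.329 0.106] [0.371 0.283 0.106] mid [0.371 0.306 0.106] len 0.046 yaw of y 0.3
```

apply_moves(
  deltas=[
    [0, [-0.18, -0.17, 0], 0.02],
    [0, [-0.36, -0.34, 0], 0.04],
    [0, [-0.54, -0.51, 0], 0.06],
    [0, [-0.72, -0.68, 0], 0.08],
    [0, [-0.72, -0.68, 0], 0.1],
    [0, [-0.72, -0.68, 0], 0.115],
    [0, [-0.72, -0.68, 0], 0.115],
  ],
  squeeze=30,
)

```text
t: 1.55
eef_pos: [0.2917, 0.4755, 0.2316]
tool_rot: [-0.0, 0.485, 0.875, 0.0]
contact_force: [0.1, 0.5, 0.5]
gripper_width: 1.0
grasp_force: 0.0
```

apply_moves(
  deltas=[
    [0, [-0.25, -0.01, 0], 0.02],
    [0, [-0.5, -0.02, 0], 0.04],
    [0, [-0.7, -0.03, 0], 0.06],
    [0, [-0.85, -0.03, 0], 0.08],
    [0, [-0.95, -0.03, 0], 0.1],
    [0, [-0.99, -0.03, 0], 0.114],
    [0, [-0.99, -0.03, 0], 0.114],
  ],
)

```text
t: 2.25
eef_pos: [0.3922, 0.3038, 0.2315]
tool_rot: [0.0, 0.76, 0.649, 0.0]
contact_force: [-0.7, 0.1, -0.6]
gripper_width: 1.002
grasp_force: 0.0
```

```bash
python3 - <<'E'
from h import *
p=bot.read_camera("top");s=bot.read_camera("side");o=bot.get_obs();print(o["t"],o["eef_pos"],R.from_quat(np.roll(o["tool_rot"],-1)).as_matrix().round(3).tolist())
W=np.zeros((600,800,3),np.uint8)
W[:,:400]=cv2.resize(p["color"][160:220,135:175,::-1],(400,600),interpolation=cv2.INTER_CUBIC)
W[:,400:]=cv2.resize(s["color"][100:190,190:250,::-1],(400,600),interpolation=cv2.INTER_CUBIC)
cv2.imwrite("pics/hov.png",W)
for n,q in(("top",p),("side",s)):
    print(n,"tcp",np.round(proj(q,o["eef_pos"]),1))
    for z in(.066,.106): print(z,np.round(proj(q,(.391,.304,z)),1))
    print([(np.round(d["point"],3).tolist(),round(d["confidence"],2)) for d in bot.look_for(q,"clip")])
E
```

```text
2.35 [0.39121745 0.30544431 0.23133426] [[0.151, 0.988, 0.0], [0.988, -0.151, 0.0], [0.0, -0.0, -1.0]]
top tcp [136.8 175.9]
0.066 [154.2 189. ]
0.106 [150.6 186.2]
[([0.462, 0.16, 0.055], 0.65), ([0.399, 0.309, 0.076], 0.63), ([0.45, 0.154, 0.044], 0.57), ([0.363, 0.199, 0.046], 0.56), ([0.385, 0.303, 0.076], 0.49)]
side tcp [204.6 109.8]
0.066 [207.9 155.1]
0.106 [207.2 144.6]
[([0.445, 0.15, 0.064], 0.75), ([0.357, 0.2, 0.061], 0.58), ([0.392, 0.298, 0.077], 0.57), ([0.382, 0.299, 0.071], 0.57), ([0.38, 0.208, 0.06], 0.46), ([0.466, 0.159, 0.064], 0.46)]
```

View pics/hov.png

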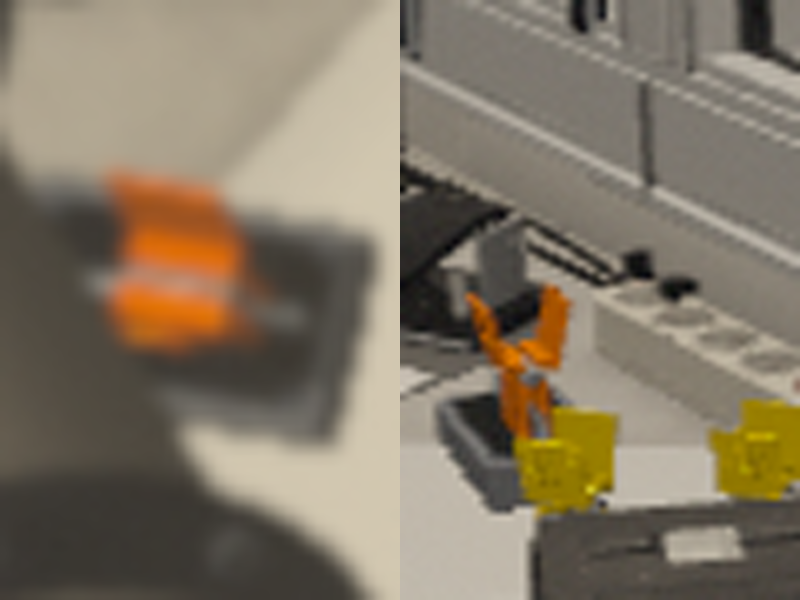

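The clip is upright and unmoved, but the gripper does not show in the side crop, where I expected it at (205,110). I check the full frame.

```bash
python3 - <<'E'
from h import *
p=bot.read_camera("top");s=bot.read_camera("side")
W=np.vstack([p["color"][80:300,50:306,::-1],s["color"][40:220,70:326,::-1]])
cv2.imwrite("pics/full.png",cv2.resize(W,None,fx=1.5,fy=1.5,interpolation=cv2.INTER_CUBIC))
E
```

```text
(no output)
```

View pics/full.png

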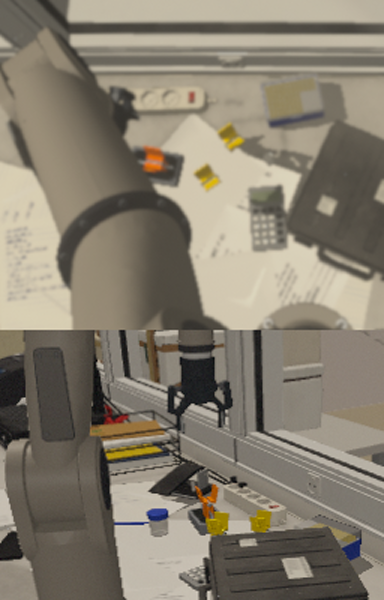

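The gripper hovers above the clip with its fingers open across x as intended. I go down and squeeze.

apply_moves(
  deltas=[
    [0, [0, 0, 0.2], 0],
    [0, [0, 0, 0.4], 0],
    [0, [0, 0, 0.6], 0],
    [0, [0, 0, 0.7], 0],
    [0, [0, 0, 0.77], 0],
    [0, [0, 0, 0.77], 0],
    [0, [0, 0, 0.77], 0],
    [0.4, [0, 0, 0.77], 0],
    [0.4, [0, 0, 0.77], 0],
    [0.4, [0, 0, 0.77], 0],
  ],
  squeeze=30,
)

```text
t: 3.55
eef_pos: [0.3921, 0.3052, 0.0781]
tool_rot: [-0.0, 0.76, 0.65, 0.001]
contact_force: [1.4, 0.2, 0.8]
gripper_width: 0.598
grasp_force: 0.7
```

apply_moves(
  deltas=[
    [0.55, [0, 0, 0], 0],
    [0.6, [0, 0, 0], 0],
    [0.65, [0, 0, 0], 0],
    [0.75, [0, 0, 0], 0],
    [0.8, [0, 0, 0], 0],
    [0.8, [0, 0, 0], 0],
    [0.8, [0, 0, 0], 0],
    [0.8, [0, 0, 0], 0],
    [0.8, [0, 0, 0], 0],
  ],
)

```text
t: 4.45
eef_pos: [0.3957, 0.3055, 0.0797]
tool_rot: [0.001, 0.761, 0.649, 0.004]
contact_force: [4.7, -3.2, 13.0]
gripper_width: 0.333
grasp_force: 29.0
```

apply_moves(
  deltas=[
    [1, [0, 0, -0.05], 0],
    [1, [0, 0, -0.1], 0],
    [1, [0, 0, -0.2], 0],
    [1, [0, 0, -0.3], 0],
    [1, [0, 0, -0.4], 0],
    [1, [0, 0, -0.5], 0],
    [1, [0, 0, -0.65], 0],
    [1, [0, 0, -0.8], 0],
    [1, [0, 0, -0.9], 0],
    [1, [0, 0, -1], 0],
    [1, [0, 0, -1], 0],
  ],
  squeeze=35,
)

```text
t: 5.55
eef_pos: [0.3921, 0.3055, 0.2801]
tool_rot: [-0.001, 0.76, 0.65, 0.002]
contact_force: [0.7, -0.3, -1.5]
gripper_width: 0.318
grasp_force: 35.4
```

```bash
python3 - <<'E'
from h import *
s=bot.read_camera("side");o=bot.get_obs();e=o["eef_pos"];print(o["t"],e,o["q"].round(2),o["gripper_width"],o["grasp_force"])
u,v=map(int,proj(s,e));print(u,v);save(s,"lift.png",(u-40,v-40,u+40,v+60),5)
E
```

```text
5.6 [0.39148915 0.30503513 0.27839843] [-1.17  0.13  0.43  1.94 -0.06  1.08 -0.88] 0.3171169527801179 35.40515899658203
203 96
```

View pics/lift.png

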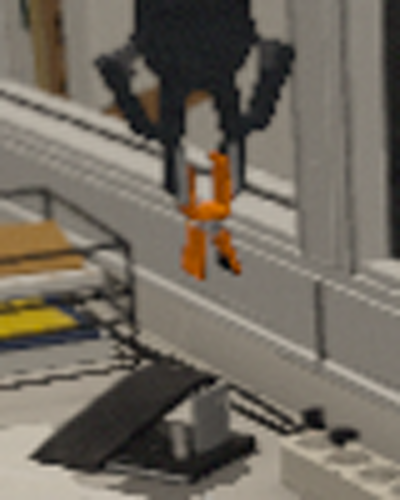

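The clip hangs spread in the fingers, jaws apart, at pixel (205,100) in the side view. Now I cross close to the base.

apply_moves(
  deltas=[
    [1, [-0.11, -0.05, -0.03], 0],
    [1, [-0.22, -0.1, -0.07], 0],
    [1, [-0.34, -0.02, -0.1], 0],
    [1, [-0.47, 0.06, -0.1], 0],
    [1, [-0.61, 0.15, -0.1], 0],
    [1, [-0.75, 0.23, -0.1], 0],
    [1, [-0.85, 0.28, -0.1], 0],
    [1, [-0.94, 0.32, -0.1], 0],
    [1, [-0.94, 0.32, -0.1], 0],
  ],
)

```text
t: 6.5
eef_pos: [0.4249, 0.1061, 0.2963]
tool_rot: [-0.0, 0.762, 0.648, -0.001]
contact_force: [-0.1, -0.2, -1.5]
gripper_width: 0.314
grasp_force: 35.3
```

```bash
cat > way.py <<'E'
from h import *
import sys
o=bot.get_obs();e=o["eef_pos"];M=R.from_quat(np.roll(o["tool_rot"],-1)).as_matrix()
print(o["t"],e.round(4),o["q"].round(2),o["gripper_width"].round(3),"tool y deg",np.degrees(np.arctan2(M[1,1],M[0,1])).round(2))
for w in sys.argv[1:]:
    W=np.array(eval(w),float);print(w,np.round(M.T@(W-e)/.2,3))
E
python3 way.py "(.437,.03,.3)" "(.437,-.03,.3)" "(.435,-.075,.3)"
```

```text
Traceback (most recent call last):
  File "way.py", line 4, in <module>
    print(o["t"],e.round(4),o["q"].round(2),o["gripper_width"].round(3),"tool y deg",np.degrees(np.arctan2(M[1,1],M[0,1])).round(2))
                                            ^^^^^^^^^^^^^^^^^^^^^^^^
AttributeError: 'float' object has no attribute 'round'
```

apply_moves(
  deltas=[
    [1, [-0.18, 0.06, 0], 0],
    [1, [-0.37, 0.12, 0], 0],
    [1, [-0.52, 0.14, 0], 0],
    [1, [-0.66, 0.16, 0], 0],
    [1, [-0.8, 0.17, 0], 0],
    [1, [-0.94, 0.18, 0], 0],
    [1, [-0.94, 0.18, 0], 0],
  ],
)

```text
t: 7.2
eef_pos: [0.4305, -0.0849, 0.2967]
tool_rot: [-0.0, 0.762, 0.648, -0.001]
contact_force: [1.0, 0.1, -1.2]
gripper_width: 0.321
grasp_force: 35.4
```

```bash
sed -i 's/o\["gripper_width"\].round(3)/round(o["gripper_width"],3)/' way.py
python3 way.py "(.415,-.15,.3)" "(.38,-.22,.3)" "(.37,-.265,.3)"
```

```text
7.2 [ 0.4305 -0.0849  0.2967] [-0.79 -0.04  0.84  2.04  0.03  1.13 -0.12] 0.321 tool y deg -9.25
(.415,-.15,.3) [-0.334 -0.024 -0.016]
(.38,-.22,.3) [-0.707 -0.14  -0.016]
(.37,-.265,.3) [-0.938 -0.154 -0.016]
```

apply_moves(
  deltas=[
    [1, [-0.17, -0.01, 0], -0.007],
    [1, [-0.33, -0.02, 0], -0.014],
    [1, [-0.52, -0.08, 0], -0.021],
    [1, [-0.7, -0.14, 0], -0.028],
    [1, [-0.82, -0.15, 0], -0.028],
    [1, [-0.94, -0.15, 0], -0.028],
    [1, [-0.94, -0.15, 0], -0.028],
  ],
)

```text
t: 7.9
eef_pos: [0.372, -0.2646, 0.297]
tool_rot: [0.0, 0.701, 0.713, -0.001]
contact_force: [-0.1, 0.3, -0.3]
gripper_width: 0.32
grasp_force: 35.3
```

```bash

python3 way.py "(.44,-.315,.27)" "(.51,-.366,.23)"
```

```text
7.9 [ 0.372  -0.2646  0.297 ] [-0.61  0.01  1.13  2.02 -0.    1.12  0.54] 0.32 tool y deg 0.91
(.44,-.315,.27) [-0.257  0.336  0.135]
(.51,-.366,.23) [-0.518  0.682  0.335]
```

apply_moves(
  deltas=[
    [1, [-0.13, 0.17, 0.07], 0],
    [1, [-0.26, 0.34, 0.14], 0],
    [1, [-0.4, 0.5, 0.24], 0],
    [1, [-0.52, 0.68, 0.34], 0],
    [1, [-0.52, 0.68, 0.34], 0],
    [1, [-0.52, 0.68, 0.34], 0],
  ],
)

```text
t: 8.5
eef_pos: [0.5113, -0.363, 0.2265]
tool_rot: [-0.002, 0.7, 0.714, -0.001]
contact_force: [-0.3, -0.5, -0.7]
gripper_width: 0.319
grasp_force: 35.4
```

```bash
python3 way.py; python3 - <<'E'
from h import *
p=bot.read_camera("top");s=bot.read_camera("side");e=bot.get_obs()["eef_pos"]
a=p["color"][130:180,330:400,::-1];b=s["color"][140:270,325:425,::-1]
W=np.zeros((600,800,3),np.uint8)
W[:250,:350]=cv2.resize(a,(350,250),interpolation=cv2.INTER_CUBIC);W[:,350:800]=cv2.resize(b,(450,585),interpolation=cv2.INTER_CUBIC)[:585].repeat(1,0) if False else cv2.resize(b,(450,600),interpolation=cv2.INTER_CUBIC)
cv2.imwrite("pics/st.png",W)
for q in(p,s): print([np.round(proj(q,X),1).tolist() for X in (e,e-[0,0,.013],(.51,-.366,.09),(.51,-.321,.11),(.51,-.411,.11))])
E
```

```text
8.5 [ 0.5113 -0.363   0.2265] [-0.14  0.57  0.97  1.72 -0.51  1.13  1.  ] 0.319 tool y deg 1.17
[[386.8, 135.0], [385.2, 136.7], [372.6, 150.7], [359.8, 148.6], [389.2, 148.8]]
[[382.1, 164.1], [381.4, 169.3], [375.8, 216.9], [363.0, 202.6], [391.6, 217.4]]
```

View pics/st.png

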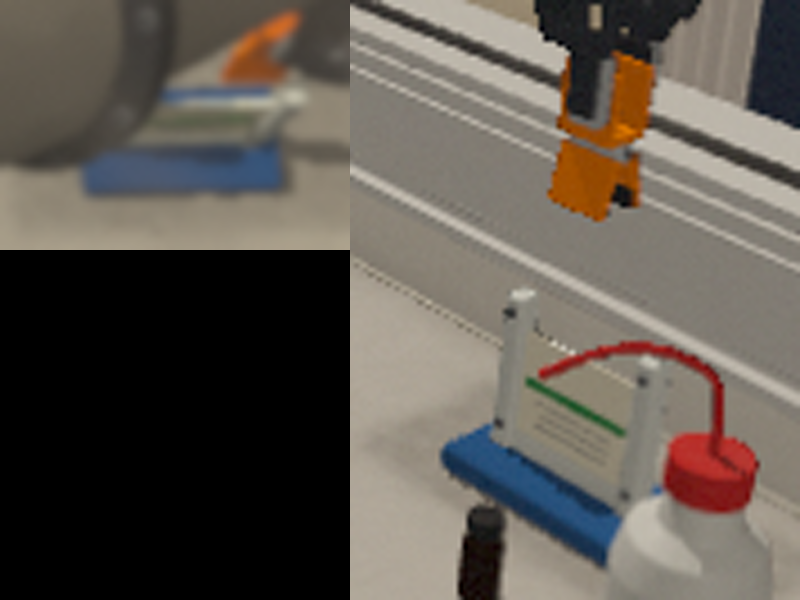

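```bash
python3 - <<'E'
from h import *
s=bot.read_camera("side");e=bot.get_obs()["eef_pos"];print(e)
def atx(n,cx,cy,x):
    o,d=ray(s,325+(cx-350)/4.5,140+cy/4.615);X=o+d*(x-o[0])/d[0];print(n,np.round(X,4),"rel",np.round(X-e,4))
atx("pin right",632,155,.511)
atx("tips mid right",621,213,.511)
atx("front tip R",605,220,.497);atx("front tip L",550,198,.497)
atx("handle top R",655,58,.523)
atx("handle near L?",568,55,.499)
E
```

```text
[ 0.51009845 -0.36350081  0.22983117]
pin right [ 0.511  -0.3818  0.2117] rel [ 0.0009 -0.0183 -0.0181]
tips mid right [ 0.511 -0.38   0.179] rel [ 0.0009 -0.0165 -0.0509]
front tip R [ 0.497  -0.3814  0.1795] rel [-0.0131 -0.0179 -0.0503]
front tip L [ 0.497  -0.3444  0.1774] rel [-0.0131  0.0191 -0.0524]
handle top R [ 0.523  -0.3786  0.2595] rel [ 0.0129 -0.0151  0.0297]
handle near L? [ 0.499  -0.3435  0.2554] rel [-0.0111  0.02    0.0255]
```

The stand matches its predicted pixels to within 1 px. The clip hangs centred on the TCP, with its tips 51 mm below it. I lower it to just above the card edge and take one close look.

apply_moves(
  deltas=[
    [1, [-0.015, -0.01, 0.1], 0],
    [1, [-0.015, -0.01, 0.2], 0],
    [1, [-0.015, -0.01, 0.28], 0],
    [1, [-0.015, -0.01, 0.35], 0],
    [1, [-0.015, -0.01, 0.38], 0],
    [1, [-0.015, -0.01, 0.38], 0],
    [1, [-0.015, -0.01, 0.38], 0],
  ],
)

```text
t: 9.35
eef_pos: [0.5088, -0.3681, 0.1539]
tool_rot: [0.0, 0.7, 0.714, 0.0]
contact_force: [0.1, -1.1, -0.9]
gripper_width: 0.319
grasp_force: 35.4
```

```bash
python3 way.py; python3 - <<'E'
from h import *
p=bot.read_camera("top");s=bot.read_camera("side");e=bot.get_obs()["eef_pos"]
a=p["color"][125:175,345:415,::-1];b=s["color"][180:250,345:415,::-1]
W=np.zeros((600,800,3),np.uint8)
W[:143,:200]=cv2.resize(a,(200,143),interpolation=cv2.INTER_CUBIC);W[:,200:800]=cv2.resize(b,(600,600),interpolation=cv2.INTER_CUBIC)
cv2.imwrite("pics/st2.png",W)
for X in (e-[0,.018,.051],e-[.0105,.018,.051],e-[-.0105,.018,.051],(.51,-.328,.09),(.51,-.404,.09)): u,v=proj(s,X);print(round(200+(u-345)*8.571),round((v-180)*8.571))
E
```

```text
9.35 [ 0.5088 -0.3681  0.1539] [-0.09  0.65  0.9   1.79 -0.59  1.    1.07] 0.319 tool y deg 1.09
523 306
497 317
548 296
365 263
569 372
```

View pics/st2.png

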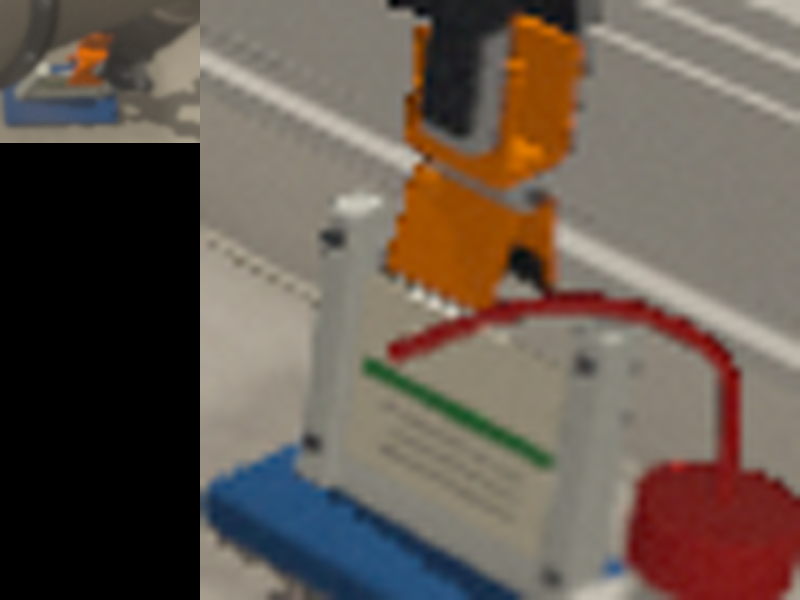

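The jaws hang above the card between the posts. Card edge runs through (440,303) as predicted, and the front jaw's bottom edge from (388,268) to (497,305) spans it midway. I lower gently.

apply_moves(
  deltas=[
    [1, [0, 0, 0.02], 0],
    [1, [0, 0, 0.04], 0],
    [1, [0, 0, 0.06], 0],
    [1, [0, 0, 0.08], 0],
    [1, [0, 0, 0.08], 0],
    [1, [0, 0, 0.08], 0],
  ],
)

```text
t: 10.05
eef_pos: [0.5085, -0.3678, 0.1371]
tool_rot: [-0.0, 0.7, 0.714, -0.0]
contact_force: [0.3, -0.4, -0.6]
gripper_width: 0.317
grasp_force: 35.4
```

apply_moves(
  deltas=[
    [1, [0, 0, 0.02], 0],
    [1, [0, 0, 0.04], 0],
    [1, [0, 0, 0.055], 0],
    [1, [0, 0, 0.055], 0],
    [1, [0, 0, 0.055], 0],
    [1, [0, 0, 0.055], 0],
  ],
)

```text
t: 10.65
eef_pos: [0.5086, -0.3679, 0.1264]
tool_rot: [0.0, 0.7, 0.714, -0.0]
contact_force: [-1.1, -0.9, -0.5]
gripper_width: 0.317
grasp_force: 35.4
```

```bash
python3 way.py; python3 - <<'E'
from h import *
p=bot.read_camera("top");s=bot.read_camera("side");o=bot.get_obs();e=o["eef_pos"];print(o["contact_force"],o["torque"])
a=p["color"][130:172,350:400,::-1];b=s["color"][180:250,355:410,::-1]
W=np.zeros((600,800,3),np.uint8)
W[:269,:320]=cv2.resize(a,(320,269),interpolation=cv2.INTER_CUBIC);W[:,329:800]=cv2.resize(b,(471,600),interpolation=cv2.INTER_CUBIC)
cv2.imwrite("pics/st3.png",W)
E
```

```text
10.65 [ 0.5086 -0.3679  0.1264] [-0.07  0.68  0.87  1.81 -0.62  0.96  1.09] 0.317 tool y deg 1.09
[-0.28873177  0.7989366  -1.68829439] [-0.07570599 -0.02848342  0.03921609]
```

View pics/st3.png

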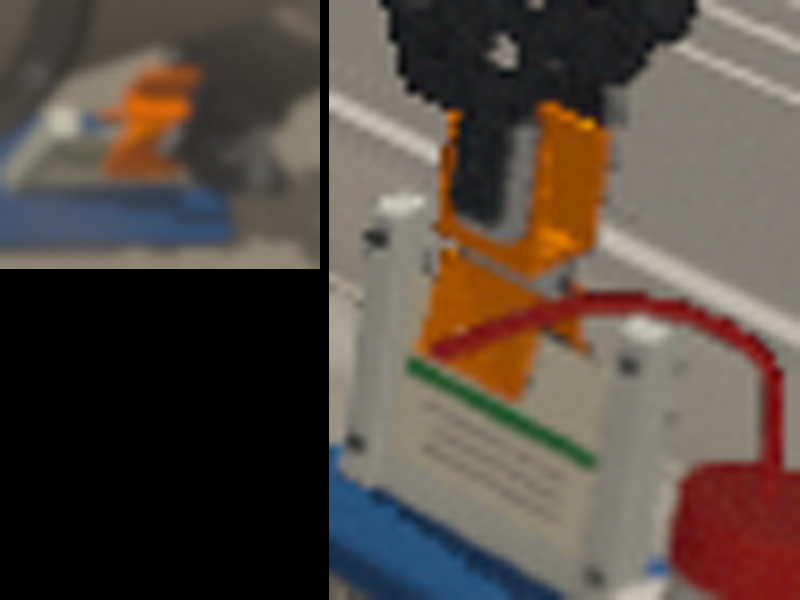

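The front jaw hangs in front of the card, its bottom edge from (418,352) to (520,400). The rear jaw shows behind the edge at (580,345). The clip is midway between the posts and the force reading shows no contact, so I hand in.

```bash
python3 -c "
from station import bot
print(bot.hand_in())"
```

```text
the job is handed in; nothing more can be done
None
```

I handed the job in at about 10.7 s, with the clip held spread over the card's top edge: one jaw on each side, about 15 mm down, midway between the posts. The last force reading showed no contact, and no result came back from the judging.

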